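# Set up the sample board on the parts counter

### The job

Gently slide the loose stop rod through both eyelets of the plywood display stand until its square handle is home against the lug, and let go of it. Then take the sample board (the taller one, with the seal rings on its face) out of the rack and gently, without dropping it, lean it back against the stand's backstop, face towards the far side of the table, with its foot on the foot tray drawn up against the rod so that it cannot slide. Leave the plain board and the other things on the counter where they are.

Things in the scene. Friction and masses are not known exactly. Their poses are not given: they have to be found in the camera images.
- stand: Fixed plywood display stand. Origin on the table; z up, +x away from the robot (customer side, yaw up to 0.25 rad), y along the rod's line. Deck x -85 to +65 mm, y -85 to +85, top at z 12 mm. Two steel eyelet lugs on the deck at y +75 and -75 mm, each 34 mm along x, 12 mm thick along y, z 12 to 46 mm (inner faces 138 mm apart), with a 15 mm round hole along y at x 0, z 29 mm.
- backstop_top (a point): Middle of the front top edge of the backstop, at x -40, z 102 mm in the stand's frame; axes as the stand's. The backstop is an upright panel 12 mm thick, 80 mm wide (y -40 to +40), rising from the deck.
- foot_line (a point): Fixed reference: stand frame x -13, y 0, z 14 mm. On the deck between backstop and rod lies the foot tray, x -39 to -9, y -63 to +63 mm. Its height is clamped differently each time and not reported: its top is 0 to 10 mm above this point; it does not yield to pushes under 100 N. Foot against the rod, the board leans 16 to 20 degrees, its lower back edge at x -11 to -16.
- eye_near (a point): Centre of the hole's mouth on the outer (+y) face of the +y lug, 29 mm above the table; axes as the stand's. 2 mm chamfer. The rod goes in here, towards the stand's -y.
- eye_far (a point): Centre of the hole on the outer (-y) face of the -y lug, 162 mm from eye_near; axes as the stand's.
- rod: Loose steel stop rod, 90 g, lying on the table. Origin: underside of the handle's inner end (the shoulder). +x along the shaft. Square handle 16 x 16 mm, 40 mm long (x -40 to 0); round shaft 12 mm in diameter, 175 mm long, tip tapered to 7 mm over the last 7 mm. It lies with the tip down by 0.0114 rad; its own x axis is level, so handle and shaft dip by that angle below +x.
- rod_handle (a point): Centre of the rod's square handle, 20 mm behind the shoulder, 8 mm up; axes as the rod's. Grasp here, across its 16 mm width.
- rod_tip (a point): Centre of the tip end of the rod's shaft, 195 mm from rod_handle; axes as the rod's.
- rack: Fixed wooden rack 125 x 130 mm with two slots along its y at x = -30 and +30 mm, 13 mm wide, rails up to 53 mm, slot floor 12 mm above the table. A board stands upright in each; which board is in which slot varies.
- board_center (a point): Centre of the sample board: wood, 160 mm tall (z), 110 mm wide (y), 10 mm thick (x), 140 to 280 g. Rubber, steel and brass rings 3 mm proud on its face (+x side), between 65 and 121 mm above its foot. Stands loosely in the rack, face away from the robot, its top edge 172 mm above the table; the upper 39 mm is free for grasping across the thickness.
- board_foot (a point): Middle of the lower back edge of the sample board: 80 mm below board_center and 5 mm behind (-x); axes as the board's.
- board: The sample board; origin at the middle of its foot (underside); axes as board_center.
- blank: The plain board in the other slot: same width and thickness, 125 mm tall, no rings. Leave it. Origin at its foot.
- bearing: Bystander: steel bearing ring 62 mm across, 18 mm high, origin at its underside.
- can: Bystander: can 56 mm across, 85 mm high, origin at its underside.
- carton: Bystander: cardboard carton 80 x 110 x 60 mm, origin at its underside.
- bottle: Bystander: white bottle 52 mm across, 140 mm high, origin at its underside.
- tub: Bystander: white tub 90 mm across, 60 mm high, origin at its underside.
- screwdriver: Bystander: screwdriver lying on the table.
Mind the look-alikes: they are no part of the job. What is shaped like the stand but orange is not meant.

How it is judged:
By the outcome, as a careful person would: the job done as asked, in the order asked, and still so for the second after the job is handed in, with the robot touching nothing.
It also fails if it takes over 61 s, if anything falls off the work surface, if the arm or the gripper's body presses on something with over 40 N, if the wrist force passes 120 N, or if a joint passes its speed limit or range.

### The arm

A 6-joint arm with a two-finger parallel gripper is mounted at the origin on the work surface. World frame = base frame: x ahead of the robot, y to its left, z up, the work surface at z = 0. Lengths are in m, angles in rad, forces in N, time in s.
With the tool pointing down it reaches from about 0.35 to 0.775 m from the base axis. Payload 7.3 kg.
Tool frame: the origin (TCP) lies on the centre line of the jaws, within the pads' length; the fingertips stand 22 mm ahead of it and the grasp point (between the pads) lies 3 mm ahead of it (finger_overhang is the distance from the TCP to the fingertips, in m); z points along the fingers, y is the direction in which the jaws open and shut (so a half turn about z gives the same grasp; the last joint's range is limited). The gripper opens to 92 mm and grips with 3 to 60 N. Pads are 19 mm wide; open, the fingers measure 130 mm over their backs; the gripper's body (75 mm by 190 mm) begins 47 mm behind the grasp point.
Start: joints at [1.021, 0.342, 1.524, -0, 1.275, -0.146], TCP at [0.206, 0.483, 0.249] pointing down, gripper open.
Joint ranges: [-2.53, 2.53], [-0.77, 2.02], [0.04, 2.7], [-1, 4.14], [0.28, 2.66], [-3.11, 3.11]. Speed limits (rad/s): [2.57, 2.57, 3.14, 3.14, 3.14, 3.14].

### API

Orientations are given as a unit quaternion [w, x, y, z].
In Python, from plant import reach, servo_line, goto_joints, command_gripper, dwell, inverse_kinematics, camera, PlanningError, finish_job, masks_of, current_time_s, current_joint_pos, current_qd, current_joint_efforts, current_tool_pos, current_orientation, current_ft_force, current_wrist_torque, current_gripper_width, finger_overhang gives the robot as it stands. Calls block until the motion is done:
- reach(position, orientation): joint-space move of the TCP to a pose.
- servo_line(position, max_speed=0.15, orientation=None, max_force=None): straight line of the TCP; orientation=None keeps the orientation; max_speed is the mean speed in m/s. With max_force (N) it stops when the force on the tool has changed by that much, and returns True; else False.
- goto_joints(angles): joint-space move.
- command_gripper(opening, grip_force=None): opening from 0.0 (shut) to 1.0 (fully open); grip_force is the grip in N (None keeps the last); returns when the fingers have stopped.
- dwell(seconds).
- inverse_kinematics(position, orientation): joint angles nearest the present ones, or None.
- camera(name): name is "scene" or "top" or "wrist"; returns a dict with "color" (384x512x3 uint8, red, green, blue), "camera_matrix" (3x3 intrinsics, pixels), "distortion" ([k1, k2, p1, p2, k3] as OpenCV has them; the pictures are not rectified), "R" (3x3) and "t" (3): a world point X has camera coordinates R X + t. Camera axes: x right, y down, z forward; pixel columns grow to the right and rows downward; lengths in m; the calibration is good to about 2 mm. A picture is of the moment at which its call begins. There is no depth.
A pose or a line that the arm cannot do raises PlanningError and nothing moves.
- finish_job(): hands the job in, once; it reports no verdict.
Trained networks look in the newest picture that a camera, given by its name, has taken for a name from the list of things; names that differ only in an ending like _2 or _b are one class to them, and where a whole thing is asked for, a point or a joint stands for the part that bears it (a point fixed in the world has none). Each returns a list of dicts, best first, with "confidence" (0 to 1); they miss things now and then, are a little off and sometimes report something else, mostly with a low value. They report only what shows in the picture. A call takes as long as a camera call. They do not tell look-alikes from the thing itself.
- masks_of(name, camera): "pixels" (384x512 bool, what is visible of it) and "at" ([row, column] in pixels, amid what is visible of it).
Readings, each from a call of its own:
- current_time_s(): time.
- current_joint_pos(): joint angles.
- current_qd(): joint speeds.
- current_joint_efforts(): joint torques, N m.
- current_tool_pos(): TCP position.
- current_orientation(): TCP orientation.
- current_ft_force(): force on the tool from outside, world axes, zero at the start.
- current_wrist_torque(): the same for the moment, N m.
- current_gripper_width(): opening from 0.0 (shut) to 1.0 (fully open).
Only numpy, scipy, OpenCV 4.12 (cv2) and the standard library are available. Lean on these libraries where they do the work, as an engineer would, in place of code of your own. Each camera call takes 0.05 s, during which the arm holds its last target.

## Working session

There is one attempt and no reset: what is moved stays moved. The work goes in short steps, each a Python script; the robot and the scene stay as the last script left them, time stands still between calls to the robot, and variables do not carry over. Pictures are saved under pics/ and viewed, and the job is handed in when it is done.

```bash
ls; mkdir -p pics
python3 - <<'E'
from plant import *
import cv2
for n in ["scene","top","wrist"]:
    c=camera(n); cv2.imwrite(f"pics/{n}0.png",c["color"][:,:,::-1])
    print(n,c["camera_matrix"].tolist(),c["distortion"],c["R"].round(4).tolist(),c["t"])
    for k in ["stand","rod","rack","board","blank","rod_handle","rod_tip","eye_near","backstop_top"]:
        try: print(k,[(round(m["confidence"],2),m["at"],int(m["pixels"].sum())) for m in masks_of(k,n)][:4])
        except Exception as e: print(k,e)
print(current_time_s(),finger_overhang)
E
```

```text
pics
scene [[347.7634230718976, 0.0, 253.90477734373286], [0.0, 347.7634230718976, 194.4244585414651], [0.0, 0.0, 1.0]] [-0.06531762  0.          0.          0.          0.        ] [[-0.6161, 0.7875, -0.0153], [0.5606, 0.4248, -0.7109], [-0.5533, -0.4465, -0.7032]] [ 0.36909455 -0.21169878  1.32032432]
stand [(0.89, [220.5, 395.8], 2893), (0.78, [212.7, 244.7], 2566), (0.51, [151.1, 181.3], 563)]
rod [(0.59, [271.0, 327.8], 479)]
rack [(0.71, [268.1, 323.4], 464), (0.63, [165.4, 190.0], 874), (0.3, [201.6, 157.7], 642)]
board [(0.88, [135.8, 195.5], 669)]
blank [(0.2, [136.1, 194.8], 726)]
rod_handle [(0.63, [270.0, 329.3], 392), (0.36, [151.6, 179.6], 504)]
rod_tip [(0.74, [270.6, 331.3], 519)]
eye_near [(0.87, [211.9, 242.7], 2625), (0.66, [223.0, 395.5], 2827), (0.37, [138.4, 194.6], 775)]
backstop_top [(0.92, [210.5, 243.4], 2631), (0.88, [219.6, 394.5], 2883)]
top [[422.41246402761107, 0.0, 259.1998481472414], [0.0, 422.41246402761107, 192.50847002863964], [0.0, 0.0, 1.0]] [0.02778454 0.         0.         0.         0.        ] [[0.1171, -0.9931, 0.0032], [-0.9727, -0.1154, -0
[... 491 characters left out ...]
81, [203.7, 277.7], 2717), (0.68, [188.3, 188.2], 306), (0.59, [265.8, 142.7], 3069)]
backstop_top [(0.71, [263.2, 141.7], 2976), (0.57, [204.6, 280.0], 2697), (0.44, [221.3, 379.5], 347), (0.36, [232.1, 365.1], 1209)]
wrist [[317.1971152014457, 0.0, 255.50417398252426], [0.0, 317.1971152014457, 194.7685890078928], [0.0, 0.0, 1.0]] [0.01420087 0.         0.         0.         0.        ] [[0.3918, 0.9201, -0.0014], [0.8807, -0.3746, 0.2899], [0.2662, -0.1148, -0.9571]] [-0.52557524 -0.03764245  0.39282416]
stand [(0.89, [306.2, 182.6], 4582)]
rod []
rack []
board []
blank []
rod_handle []
rod_tip []
eye_near [(0.83, [309.7, 182.9], 4443)]
backstop_top [(0.57, [308.7, 184.7], 4486)]
1.5 0.022
```

Run:
```python
import cv2
for n in ["scene","top","wrist"]:
    a=cv2.imread(f"pics/{n}0.png"); cv2.imwrite(f"pics/{n}0b.png",cv2.resize(a,(800,600),interpolation=cv2.INTER_CUBIC))
```

```text
(no output)
```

View pics/scene0b.png

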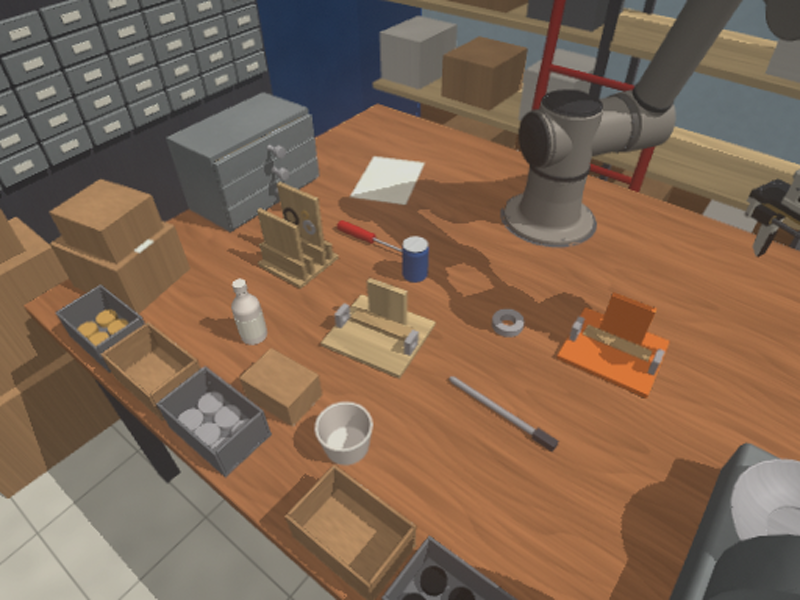

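View pics/top0b.png

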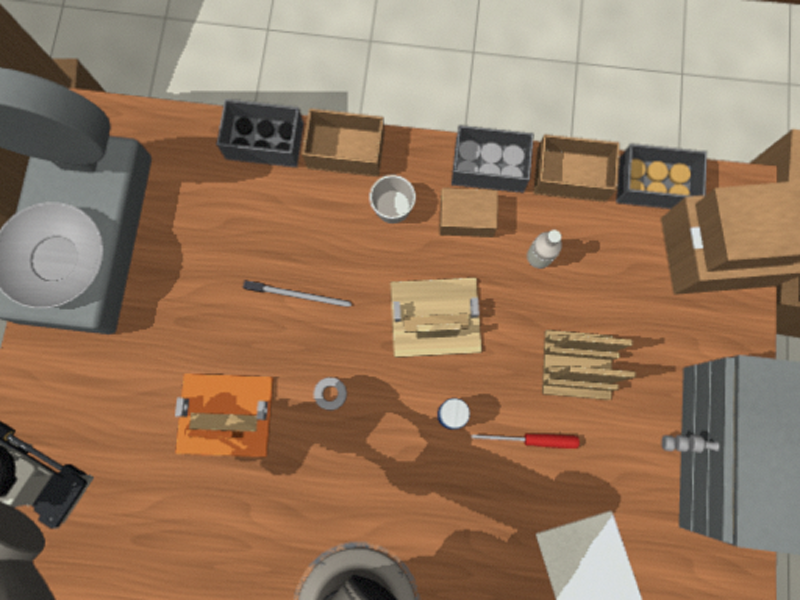

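View pics/wrist0b.png

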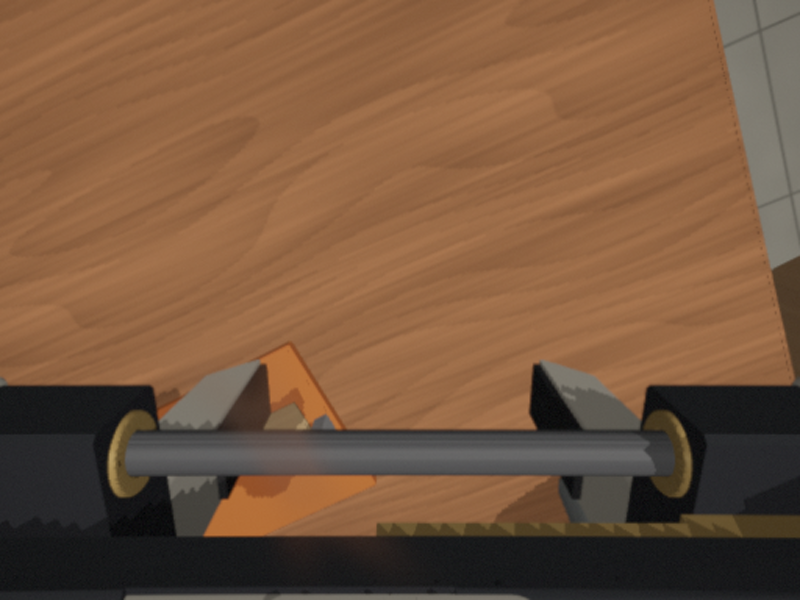

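The plywood stand is at about (436,317) in the 800-px top view. The rod is to its left (+y), with its handle at (255,287) and tip at (350,303). The rack is at (580,365), and its taller ringed board is in the slot nearer the robot. The orange decoy is at lower left.

```bash
cat > h.py <<'E'
import numpy as np, cv2
from scipy.spatial.transform import Rotation as Ro
from scipy.optimize import least_squares
def quat(R):
    q=Ro.from_matrix(R).as_quat(); return [q[3],q[0],q[1],q[2]]
def mat(q): return Ro.from_quat([q[1],q[2],q[3],q[0]]).as_matrix()
def project(c,X):
    X=np.atleast_2d(np.asarray(X,float))
    p,_=cv2.projectPoints(X,cv2.Rodrigues(np.asarray(c["R"]))[0],np.asarray(c["t"],float),c["camera_matrix"],np.asarray(c["distortion"],float))
    return p[:,0]
def ray(c,uv,z):
    p=cv2.undistortPoints(np.array([[uv]],float),c["camera_matrix"],np.asarray(c["distortion"],float))[0,0]
    d=c["R"].T@np.array([p[0],p[1],1]); o=-c["R"].T@c["t"]
    return o+d*(z-o[2])/d[2]
def down(yaw_y):
    """tool down, tool y axis (jaw) at angle yaw_y in world"""
    y=np.array([np.cos(yaw_y),np.sin(yaw_y),0]); z=np.array([0,0,-1.]); x=np.cross(y,z)
    return np.stack([x,y,z],1)
E
python3 - <<'E'
from plant import *
from h import *
c=camera("wrist"); R=mat(current_orientation()); p=np.array(current_tool_pos())
o=-c["R"].T@c["t"]
print("tool R",R.round(3).tolist()); print("cam in tool",R.T@(o-p),(R.T@c["R"].T).round(3).tolist())
c=camera("top"); s=.64
for n,uv,z in [("hand",(245,285),.01),("tip",(350,303),.006),("d1",(390,283),.012),("d2",(478,278),.012),("d3",(482,352),.012),("d4",(394,358),.012),("rk",(543,398),0),("rk2",(612,398),0)]:
    print(n,ray(c,np.array(uv)*s,z).round(4))
print(ray(c,(377.2,241.8),.172),ray(c,(377.8,220.5),.137))
E
```

```text
tool R [[-0.92, 0.393, 0.0], [0.393, 0.92, 0.0], [-0.0, 0.0, -1.0]]
cam in tool [ 0.07845738  0.00100093 -0.13740084] [[0.001, -0.957, -0.29], [1.0, 0.002, -0.001], [0.001, -0.29, 0.957]]
hand [0.568  0.2964 0.01  ]
tip [0.5571 0.0855 0.006 ]
d1 [0.6055 0.0116 0.012 ]
d2 [ 0.6362 -0.1608  0.012 ]
d3 [ 0.49   -0.1826  0.012 ]
d4 [ 0.4583 -0.0143  0.012 ]
rk [ 0.4167 -0.309   0.    ]
rk2 [ 0.4326 -0.4409  0.    ]
[ 0.44564975 -0.34910724  0.172     ] [ 0.50816314 -0.35666325  0.137     ]
```

Run:
```python
from plant import *
from h import *
import pickle
D={}
def snap(n):
    c=camera("wrist"); D[n]=c
    cv2.imwrite(f"pics/{n}.png",cv2.resize(np.ascontiguousarray(c["color"][:,:,::-1]),(800,600),interpolation=cv2.INTER_CUBIC))
q=quat(down(0.0))
print(current_joint_pos())
reach([0.565,0.13,0.18],q); dwell(.2); snap("rod1"); print(current_joint_pos(),current_time_s())
reach([0.545,-0.16,0.18],quat(down(0.17))); dwell(.2); snap("stand1"); print(current_joint_pos(),current_time_s())
pickle.dump(D,open("v1.pkl","wb"))
```

```text
[ 1.02101796e+00  3.42023309e-01  1.52412830e+00  5.22789930e-06
  1.27541258e+00 -1.45995668e-01]
[9.52739923e-02 5.00931689e-01 1.46990170e+00 7.87563773e-05
 1.17055090e+00 9.39554042e-02] 3.6917
[-4.18549216e-01  4.80939690e-01  1.50476221e+00  1.00787387e-04
  1.15587032e+00 -5.90215781e-01] 5.0583
```

View pics/rod1.png

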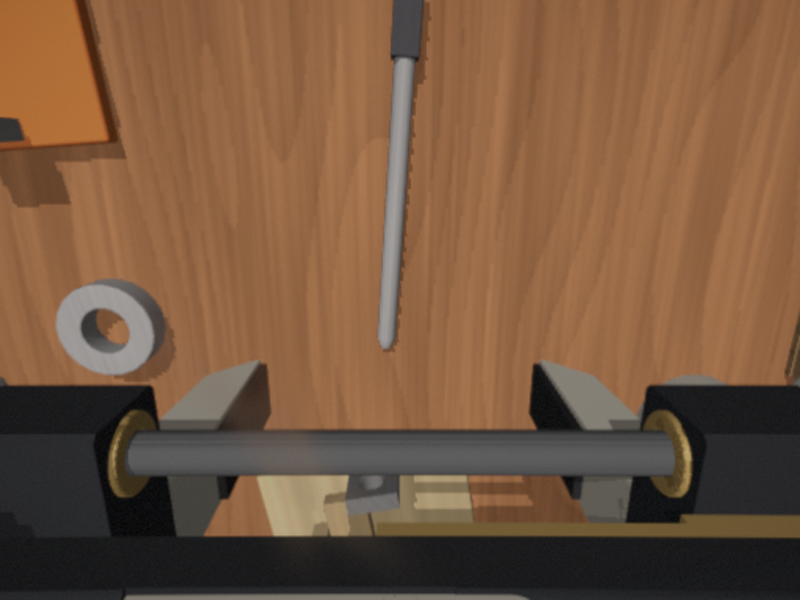

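View pics/stand1.png

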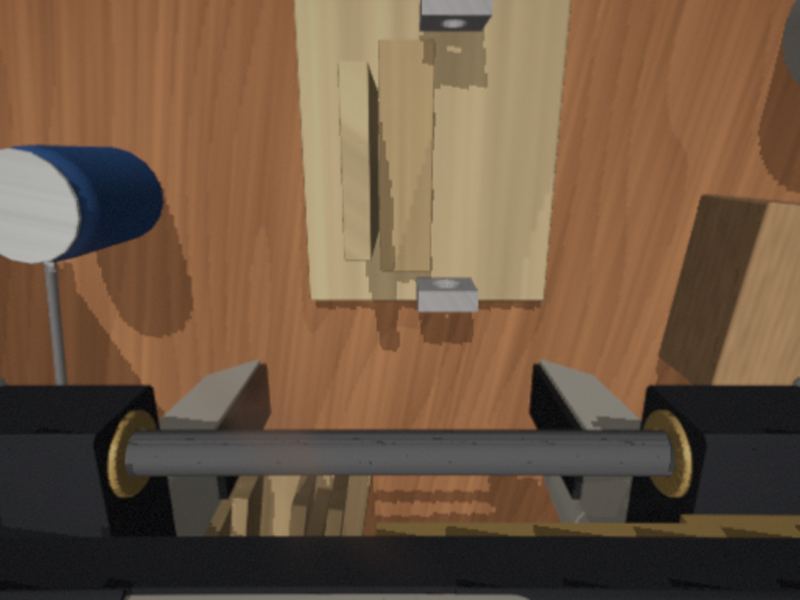

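Run:
```python
import pickle,cv2,numpy as np
D=pickle.load(open("v1.pkl","rb"))
def crop(n,x0,y0,w,h,s,o):
    a=D[n]["color"][y0:y0+h,x0:x0+w,::-1]; cv2.imwrite(o,cv2.resize(np.ascontiguousarray(a),None,fx=s,fy=s,interpolation=cv2.INTER_CUBIC))
crop("stand1",180,0,200,150,4,"pics/c1.png"); crop("stand1",180,100,200,110,4,"pics/c2.png"); crop("rod1",230,0,60,230,2.6,"pics/c3.png")
```

```text
(no output)
```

View pics/c1.png

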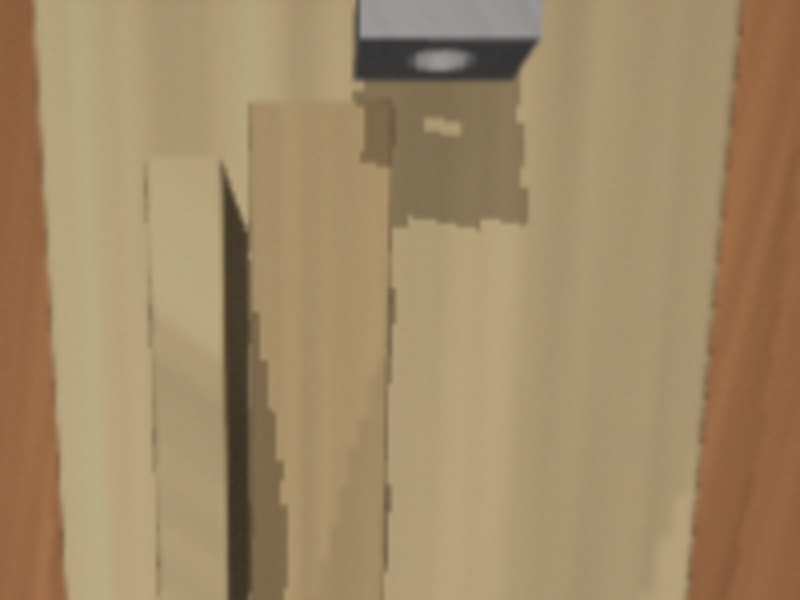

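View pics/c2.png

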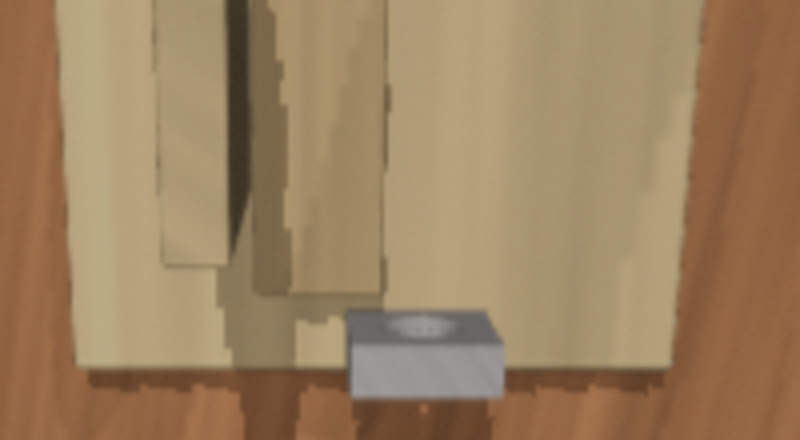

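View pics/c3.png

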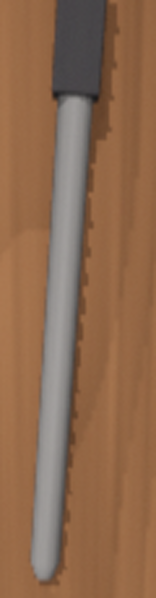

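```bash
cat > fit.py <<'E'
from h import *
import pickle
D=pickle.load(open("v1.pkl","rb"))
c=D["stand1"]
P=[]
def a(X,uv,v0): P.append((X,(180+(uv[0]+.5)/4-.5, v0+(uv[1]+.5)/4-.5)))
T="t"
a((-85,-85,12),(78,367),100);a((65,-85,12),(672,367),100)
a((-40,-40,102),(228,266),100);a((-52,-40,102),(163,266),100)
a((-17,-69,46),(345,343),100);a((17,-69,46),(503,343),100);a((-17,-81,46),(350,398),100);a((17,-81,46),(503,398),100)
a((-40,40,102),(221,160),0);a((-52,40,102),(147,158),0)
a((-17,69,46),(357,38),0);a((17,69,46),(542,38),0)
a((-9,63,T),(390,103),0);a((-39,63,T),(249,103),0);a((-9,-63,T),(381,293),100);a((-39,-63,T),(253,293),100)
def model(p):
    R=Ro.from_euler("z",p[2]).as_matrix()
    X=np.array([[x,y,(p[3] if z=="t" else z)] for (x,y,z),_ in P])/1000
    return X@R.T+[p[0],p[1],p[4] if len(p)>4 else 0]
uv=np.array([q for _,q in P])
for x0 in ([.54,-.08,.17,18],[.54,-.08,.17,18,0]):
    r=least_squares(lambda p:(project(c,model(p))-uv).ravel(),x0,x_scale=[.01,.01,.01,1,.01][:len(x0)],loss="soft_l1")
    print(r.x.round(4)); 
    if len(x0)==4: print((project(c,model(r.x))-uv).round(1).tolist())
# rod
c=D["rod1"]; im=c["color"]; hsv=cv2.cvtColor(im,cv2.COLOR_RGB2HSV)
m=(hsv[:,:,1]<60); m[:, :238]=0; m[:,275:]=0; m[228:]=0
rows=[]
for v in range(0,228):
    u=np.nonzero(m[v])[0]
    if len(u): rows.append((v,u.min(),u.max(),len(u),im[v,u].mean()))
for r in rows[::12]+rows[30:42]+rows[-8:]: print(r)
E
python3 fit.py
```

```text
[ 0.5601 -0.0808  0.1726 21.7715]
[[-0.9, 0.6], [0.1, 0.7], [0.6, 0.3], [-0.6, 0.3], [1.4, 0.2], [0.2, 0.3], [-0.0, -0.6], [-0.4, -0.6], [0.1, -1.0], [-0.9, -0.5], [0.5, 0.3], [-0.8, 0.3], [0.5, 0.0], [-0.1, 0.0], [-0.0, -0.0], [0.5, -0.1]]
[ 5.60100e-01 -8.08000e-02  1.72800e-01  2.23603e+01 -6.00000e-04]
(0, np.int64(252), np.int64(270), 19, np.float64(70.52631578947368))
(12, np.int64(252), np.int64(269), 18, np.float64(70.48148148148148))
(24, np.int64(251), np.int64(268), 18, np.float64(70.70370370370371))
(36, np.int64(251), np.int64(267), 17, np.float64(59.411764705882355))
(48, np.int64(252), np.int64(264), 13, np.float64(134.71794871794873))
(60, np.int64(251), np.int64(263), 13, np.float64(134.56410256410257))
(72, np.int64(250), np.int64(262), 13, np.float64(134.48717948717947))
(84, np.int64(250), np.int64(261), 12, np.float64(138.30555555555554))
(96, np.int64(249), np.int64(260), 12, np.float64(138.69444444444446))
(108, np.int64(248), np.int64(259), 12, np.float64(138.69444444444446))
(120, np.int64(248), np.int64(259), 12, np.float64(136.61111111111111))
(132, np.int6
[... 1248 characters left out ...]
5238095238095))
(40, np.int64(252), np.int64(264), 13, np.float64(131.3846153846154))
(41, np.int64(252), np.int64(264), 13, np.float64(134.66666666666666))
(215, np.int64(242), np.int64(252), 11, np.float64(135.06060606060606))
(216, np.int64(242), np.int64(252), 11, np.float64(134.5151515151515))
(217, np.int64(242), np.int64(251), 10, np.float64(136.53333333333333))
(218, np.int64(243), np.int64(251), 9, np.float64(133.7037037037037))
(219, np.int64(243), np.int64(250), 8, np.float64(135.25))
(220, np.int64(243), np.int64(250), 8, np.float64(128.5))
(221, np.int64(244), np.int64(249), 6, np.float64(128.72222222222223))
(222, np.int64(245), np.int64(248), 4, np.float64(120.91666666666667))
```

```bash
cat > rodfit.py <<'E'
from h import *
import pickle
c=pickle.load(open("v1.pkl","rb"))["rod1"]
ax=[(257.,60),(256,72),(254.5,96),(253.5,120),(251.5,144),(250,168),(249,180),(247.2,214)]
def pts(p):
    d=np.array([np.cos(p[2]),np.sin(p[2]),-.0114]); return np.array([p[0],p[1],.008]),d
def res(p):
    s,d=pts(p)
    tip=project(c,s+.175*d)[0]; sh=project(c,s+[0,0,.008])[0]
    L=project(c,[s+.01*d+k*.158*d for k in np.linspace(0,1,20)])
    u=[np.interp(v,L[:,1],L[:,0])-uu for uu,v in ax]
    return np.array([tip[1]-222.7,sh[1]-34.7,(sh[0]-258.7)*.5]+u)
r=least_squares(res,[.56,.26,-1.6],x_scale=.01); print(r.x,r.fun.round(2))
s,d=pts(r.x); print("handle",s-.02*d,"tip",s+.175*d)
E
python3 rodfit.py
```

```text
[ 0.56727135  0.26124934 -1.63535181] [-1.8   1.23 -0.16 -0.1   0.14  0.12 -0.4   0.08  0.05  0.29 -0.07]
handle [0.56856156 0.28120768 0.008228  ] tip [0.55598198 0.08661387 0.006005  ]
```

```bash
sed -i 's/tip=project(c,s+.175\*d)\[0\]/tip=project(c,s+.175*d+[0,0,.0035])[0]/; s/-34.7,/-34.2,/' rodfit.py; python3 rodfit.py
python3 - <<'E'
from plant import *
from h import *
# IK checks
for y in (-0.065,0.0): print(inverse_kinematics([.568,.281,.026],quat(down(y))))
th=.1726
R=Ro.from_euler("z",th).as_matrix(); S=np.array([.5601,-.0808,0])
print(inverse_kinematics(S+R@[0,.101,.045],quat(down(th))), inverse_kinematics(S+R@[0,.30,.045],quat(down(th))))
# board lean pose: tool up tilted back
for fl in (0,np.pi):
  Rt=Ro.from_euler("z",th).as_matrix()@Ro.from_euler("y",-np.deg2rad(18)).as_matrix()@down(fl)
  print(inverse_kinematics(S+R@[-.06,0,.165],quat(Rt)))
  print(inverse_kinematics([.4456,-.349,.15],quat(down(fl+.12))))
print(current_joint_pos())
E
```

```text
[ 0.56733229  0.26195461 -1.63557449] [-1.19  0.82 -0.12 -0.09  0.15  0.12 -0.4   0.07  0.04  0.28 -0.09]
handle [0.56862695 0.28191266 0.008228  ] tip [0.55600404 0.08732165 0.006005  ]
[ 3.38558973e-01  7.70310706e-01  1.44093035e+00 -4.44089210e-16
  9.30351596e-01  4.03558973e-01]
[ 3.38558973e-01  7.70310706e-01  1.44093035e+00 -4.44089210e-16
  9.30351596e-01  3.38558973e-01]
[-1.06709368e-01  6.18345833e-01  1.70863714e+00 -4.44089210e-16
  8.14609684e-01 -2.79309368e-01] [ 2.60694671e-01  6.30244214e-01  1.68244683e+00 -4.44089210e-16
  8.28901612e-01  8.80946710e-02]
[-0.43531344  0.27975849  1.92684473  0.27965408  0.69375381 -0.80191111]
[-7.99815925e-01  5.09848382e-01  1.54763496e+00 -4.44089210e-16
  1.08410932e+00 -9.19815925e-01]
[-0.43531344  0.27975849  1.92684473  0.27965408  0.69375381  2.33968154]
[-7.99815925e-01  5.09848382e-01  1.54763496e+00 -4.44089210e-16
  1.08410932e+00  2.22177673e+00]
[-4.18549216e-01  4.80939690e-01  1.50476221e+00  1.00787387e-04
  1.15587032e+00 -5.90215781e-01]
```

```bash
cat >> h.py <<'E'
S=np.array([.5601,-.0808,0]); th=.1726
RS=Ro.from_euler("z",th).as_matrix()
def st(x,y,z): return S+RS@np.array([x,y,z])/1000.
Hc=np.array([.56863,.28191,.00823]); rd=np.array([np.cos(-1.63557),np.sin(-1.63557),-.0114]); rd/=np.linalg.norm(rd)
R0=down(-1.63557+np.pi/2); tcp0=np.array([Hc[0],Hc[1],.025])
d_t=R0.T@rd; o_t=R0.T@(Hc-tcp0)
def rod_pose(hc,dirw):
    """tool pose s.t. handle centre at hc, shaft dir dirw (horizontal)"""
    dy=np.arctan2(dirw[1],dirw[0])-(-1.63557)
    R1=Ro.from_euler("z",dy).as_matrix()@R0
    d1=R1@d_t; v=np.cross(d1,dirw); s=np.linalg.norm(v)
    if s>1e-9: R1=Ro.from_rotvec(v/s*np.arcsin(s)).as_matrix()@R1
    return hc-R1@o_t, R1
def save(n):
    from plant import camera
    c=camera(n.split("_")[0]); cv2.imwrite(f"pics/{n}.png",cv2.resize(np.ascontiguousarray(c["color"][:,:,::-1]),(800,600),interpolation=cv2.INTER_CUBIC)); return c
E
python3 - <<'E'
from plant import *
from h import *
q=quat(R0)
reach(tcp0+[0,0,.08],q)
command_gripper(0.5)
print(servo_line(tcp0,0.1,max_force=10), current_tool_pos(),current_ft_force())
command_gripper(0.0,45)
print("w",current_gripper_width()*92)
servo_line(tcp0+[0,0,.06],0.1)
print(current_ft_force(),current_time_s())
# pre-insertion pose: tip 60 mm before eye
hc=st(0,81+195+40,29+45)
p,R=rod_pose(hc,-RS[:,1]); print(p,d_t,o_t)
reach(p,quat(R))
import pickle
pickle.dump({n:save(n+"_2") for n in ("top","scene")},open("v2.pkl","wb"))
print(current_tool_pos(),current_time_s())
E
```

```text
False [0.56912362 0.28209172 0.02565619] [-0.04800078 -0.42279133  0.39888059]
w 15.440020121441485
[-0.40250298  0.16089255 -0.76064637] 9.8917
[0.50579597 0.23069306 0.09076891] [-9.99935026e-01  5.32247528e-17  1.13992593e-02] [0.      0.      0.01677]
[0.50656177 0.23103607 0.09060718] 10.4167
```

View pics/top_2.png

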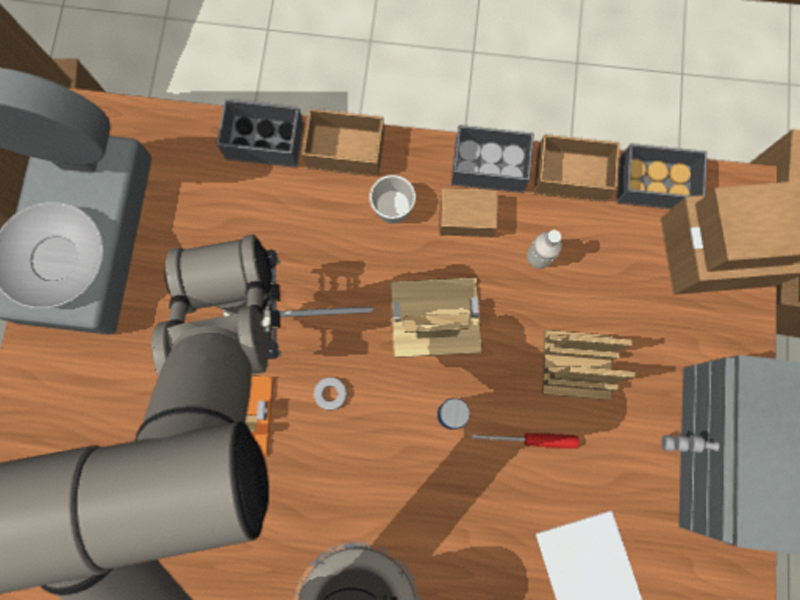

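View pics/scene_2.png

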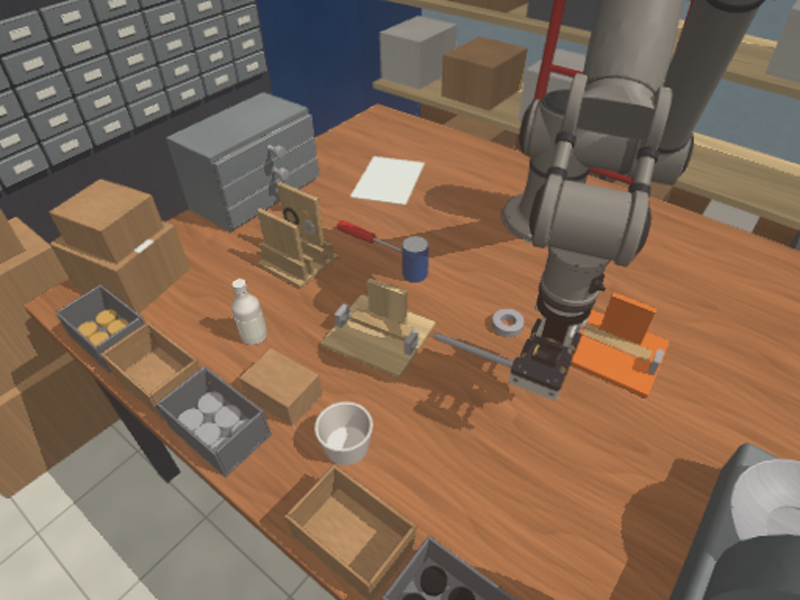

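Run:
```python
from h import *
import pickle
V=pickle.load(open("v2.pkl","rb")); c=V["top"]
for uv,z in [((185,374),.012),((272,377),.012),((269,457),.012),((178,453),.012),((181,407),.046),((263,410),.046),((192,415),.102),((258,418),.102)]:
    print(uv,ray(c,np.array(uv)*.64,z).round(3))
for g in (40,10):
    p,R=rod_pose(st(0,81+195+g,29),-RS[:,1]); print("tcp",p); 
    for a in (-1,1):
        for b in (-1,1): print((p+R@[a*.0375,b*.095,-.044]).round(3))
# predicted rod tip vs observed
p,R=rod_pose(st(0,316,74),-RS[:,1])
p=np.array([0.50656177,0.23103607,0.09060718])
hc=p+R@o_t
for n in V:
    P=project(V[n],[hc+k*R@d_t for k in (.195,.1,.05)])/.64
    print(n,P.round(1).tolist(), (project(V[n],[st(0,81,29),st(0,81,46),st(-17,81,46),st(17,81,46),st(-17,-81,46)])/.64).round(1).tolist())
im=V["top"]["color"][150:250,160:320,::-1]; cv2.imwrite("pics/c4.png",cv2.resize(np.ascontiguousarray(im),None,fx=5,fy=5,interpolation=cv2.INTER_CUBIC))
im=V["scene"]["color"][160:260,200:340,::-1]; cv2.imwrite("pics/c5.png",cv2.resize(np.ascontiguousarray(im),None,fx=5,fy=5,interpolation=cv2.INTER_CUBIC))
```

```text
(185, 374) [0.381 0.381 0.012]
(272, 377) [0.394 0.214 0.012]
(269, 457) [0.246 0.196 0.012]
(178, 453) [0.234 0.366 0.012]
(181, 407) [0.318 0.365 0.046]
(263, 410) [0.33  0.214 0.046]
(192, 415) [0.306 0.325 0.102]
(258, 418) [0.315 0.209 0.102]
tcp [0.50579597 0.23069306 0.04576891]
[0.419 0.178 0.09 ]
[0.606 0.211 0.09 ]
[0.406 0.252 0.089]
[0.593 0.284 0.089]
tcp [0.5109483  0.20113881 0.04576891]
[0.424 0.148 0.09 ]
[0.611 0.181 0.09 ]
[0.411 0.222 0.089]
[0.598 0.255 0.089]
top [[370.7, 307.6], [320.0, 310.3], [293.2, 311.7]] [[392.5, 311.3], [392.4, 309.7], [392.9, 318.4], [392.0, 301.0], [477.5, 313.8]]
scene [[434.2, 335.2], [484.9, 354.3], [512.8, 364.8]] [[413.8, 343.7], [413.8, 337.6], [418.0, 331.4], [409.6, 343.9], [343.2, 303.0]]
```

View pics/c4.png

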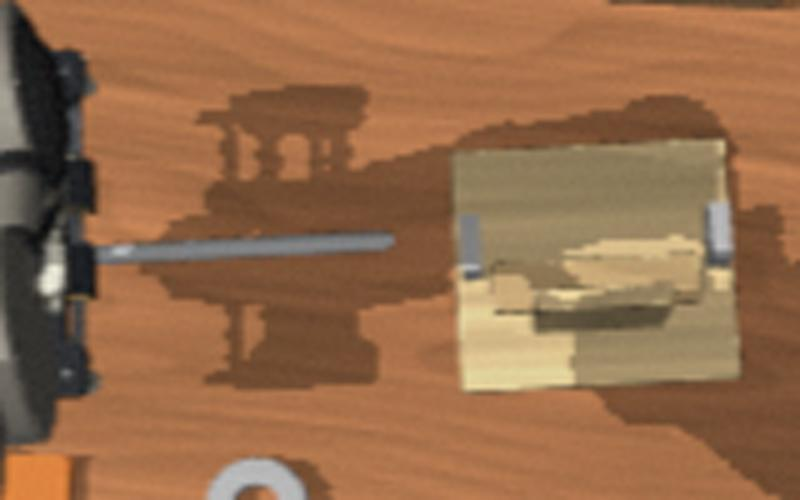

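View pics/c5.png

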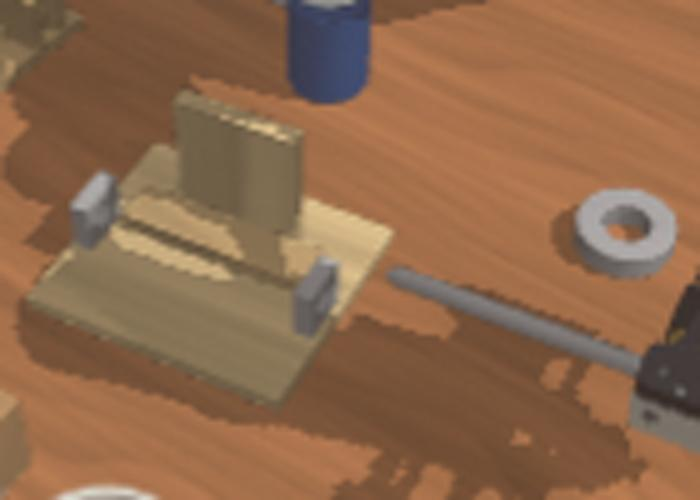

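Run:
```python
from plant import *
from h import *
import pickle
p,R=rod_pose(st(0,81+195+12,74),-RS[:,1]); servo_line(p,.12,orientation=quat(R))
p,R=rod_pose(st(0,81+195+12,29),-RS[:,1]); servo_line(p,.1,orientation=quat(R)); dwell(.3)
V={n:save(n+"_3") for n in ("top","scene","wrist")}; pickle.dump(V,open("v3.pkl","wb"))
pa=np.array(current_tool_pos()); Ra=mat(current_orientation()); print(pa-p,np.abs(Ra-R).max(),current_time_s())
hc=pa+Ra@o_t
for n in ("top","scene"):
    P=project(V[n],[hc+k*Ra@d_t for k in (.195,.15,.1,.05)])
    print(n,P.round(1).tolist(), project(V[n],[st(0,81,29),st(-17,81,46),st(17,81,46),st(-17,69,46),st(17,69,46)]).round(1).tolist())
im=V["top"]["color"][150:250,160:320,::-1]; cv2.imwrite("pics/c4.png",cv2.resize(np.ascontiguousarray(im),None,fx=5,fy=5,interpolation=cv2.INTER_CUBIC))
im=V["scene"]["color"][160:260,200:340,::-1]; cv2.imwrite("pics/c5.png",cv2.resize(np.ascontiguousarray(im),None,fx=5,fy=5,interpolation=cv2.INTER_CUBIC))
```

```text
[9.32520061e-05 2.04568096e-05 2.52895600e-04] 0.0004123998475504325 11.85
top [[247.3, 199.4], [232.4, 200.2], [215.9, 201.1], [199.4, 202.0]] [[251.2, 199.2], [251.4, 203.8], [250.9, 192.6], [255.5, 203.5], [254.8, 192.4]]
scene [[268.6, 221.4], [282.9, 227.0], [299.3, 233.4], [316.2, 239.9]] [[264.8, 220.0], [267.5, 212.1], [262.1, 220.1], [263.8, 210.7], [258.3, 218.6]]
```

View pics/c4.png

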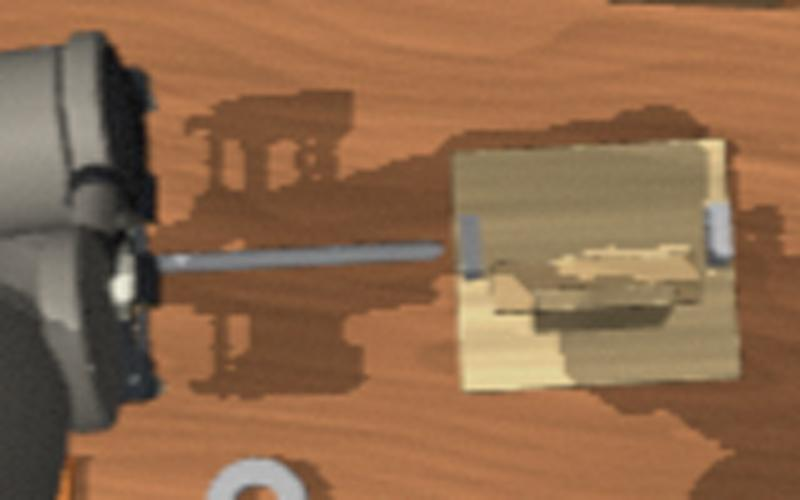

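View pics/c5.png

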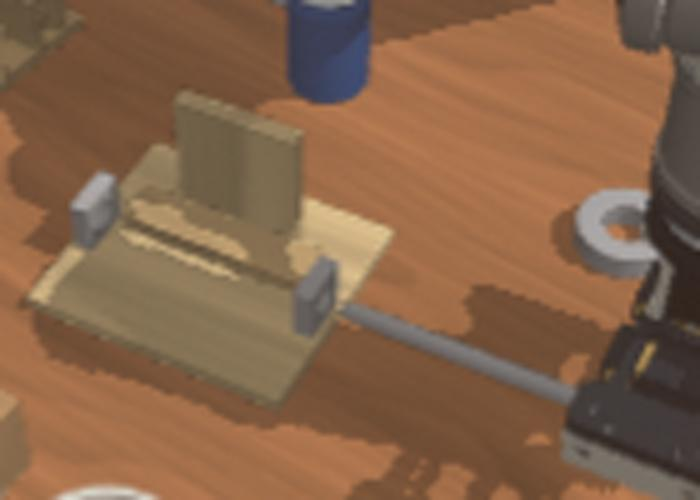

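View pics/wrist_3.png

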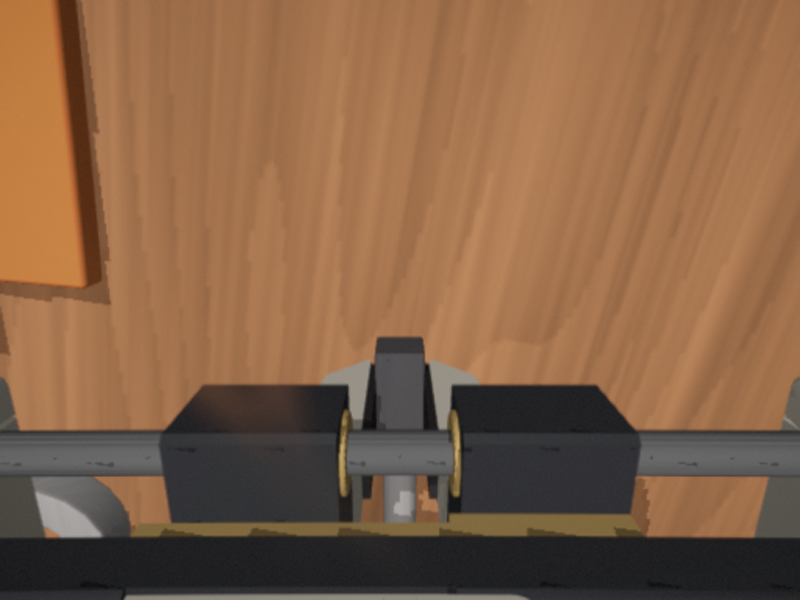

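```bash
cat > ins.py <<'E'
from plant import *
from h import *
import sys
def go(y,v,f,dx=0,dz=0):
    p,R=rod_pose(st(dx,y,29+dz),-RS[:,1])
    s=servo_line(p,v,orientation=quat(R),max_force=f)
    pa=np.array(current_tool_pos()); hc=pa+mat(current_orientation())@o_t
    print(y,s,(RS.T@(hc-S)*1000).round(2),(RS.T@np.array(current_ft_force())).round(2),current_time_s(),flush=True)
    return s
E
python3 - <<'E'
from ins import *
print(current_ft_force())
for y,v in ((268,.05),(240,.08),(150,.09),(120,.06),(106,.05)):
    if go(y,v,6): break
E
```

```text
[ 0.04193352 -0.32901256 -0.58912679]
268 False [4.0000e-02 2.6764e+02 2.8990e+01] [-0.39 -0.08 -0.29] 12.4
240 False [3.0000e-02 2.3946e+02 2.9020e+01] [ 0.7  -0.36 -0.85] 12.9
150 False [-6.0000e-02  1.5047e+02  2.8980e+01] [-0.42 -0.    0.58] 14.05
120 False [-6.0000e-02  1.1978e+02  2.8970e+01] [ 0.74  0.67 -0.52] 14.7
106 False [-1.000e-02  1.057e+02  2.900e+01] [-0.98 -0.69 -0.79] 15.1333
```

Run:
```python
from ins import *
go(97,.02,5)
dwell(.2); print((RS.T@np.array(current_ft_force())).round(2))
V={n:save(n+"_4") for n in ("top","scene")}
import pickle; pickle.dump(V,open("v4.pkl","wb"))
im=V["top"]["color"][150:250,160:320,::-1]; cv2.imwrite("pics/c4.png",cv2.resize(np.ascontiguousarray(im),None,fx=5,fy=5,interpolation=cv2.INTER_CUBIC))
im=V["scene"]["color"][160:260,200:340,::-1]; cv2.imwrite("pics/c5.png",cv2.resize(np.ascontiguousarray(im),None,fx=5,fy=5,interpolation=cv2.INTER_CUBIC))
```

```text
97 True [ -0.41 101.68  28.59] [ 0.38  1.24 -0.69] 15.475
[ 0.15  0.77 -0.38]
```

View pics/c5.png

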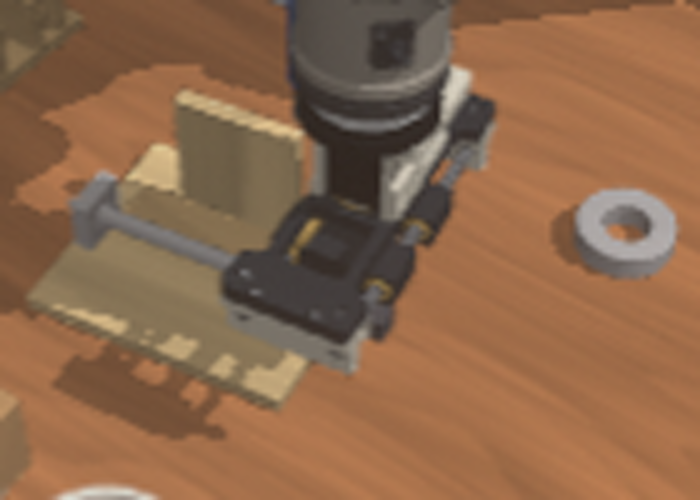

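Run:
```python
from ins import *
go(97,.02,9)
dwell(.1); print((RS.T@np.array(current_ft_force())).round(2))
```

```text
97 True [ -0.98 101.67  27.91] [1.3  2.65 0.11] 15.9833
[1.42 1.75 1.17]
```

Run:
```python
from ins import *
import pickle
command_gripper(0.4)
p=np.array(current_tool_pos())
servo_line(p+[0,0,.12],.25)
V={}
R=down(th)
reach(st(-10,-10,180),quat(R)); dwell(.15); V["rodin"]=save("wrist_5")
reach([.475,-.43,.26],quat(down(.12))); dwell(.15); V["rack"]=save("wrist_6")
print(current_time_s(),current_ft_force())
pickle.dump(V,open("v5.pkl","wb"))
for k in ("board","blank","rack"):
    print(k,[(round(m["confidence"],2),m["at"],int(m["pixels"].sum())) for m in masks_of(k,"wrist")][:3])
```

```text
19.5583 [ 0.11431094  0.10480816 -0.46748545]
board [(0.74, [124.8, 309.6], 3510), (0.66, [113.9, 244.2], 2906)]
blank [(0.82, [126.7, 310.9], 3623)]
rack [(0.7, [108.3, 271.0], 7431)]
```

View pics/wrist_5.png

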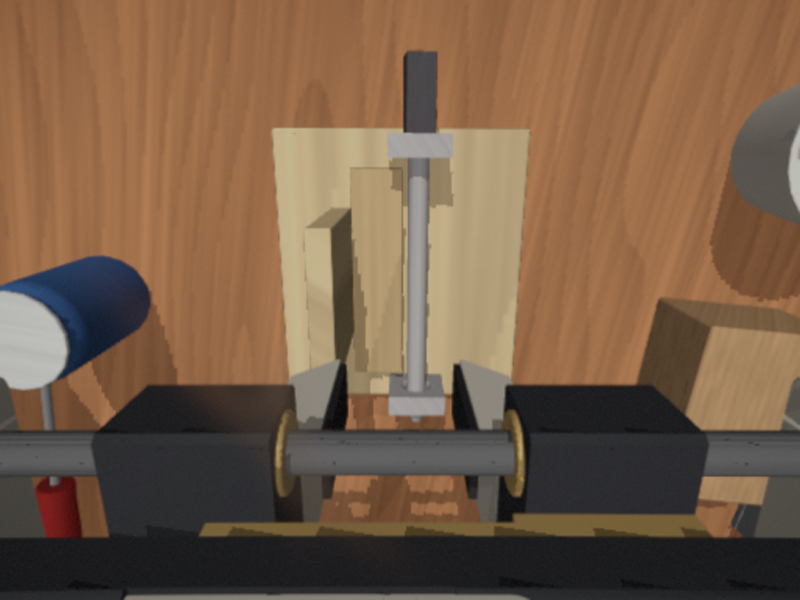

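View pics/wrist_6.png

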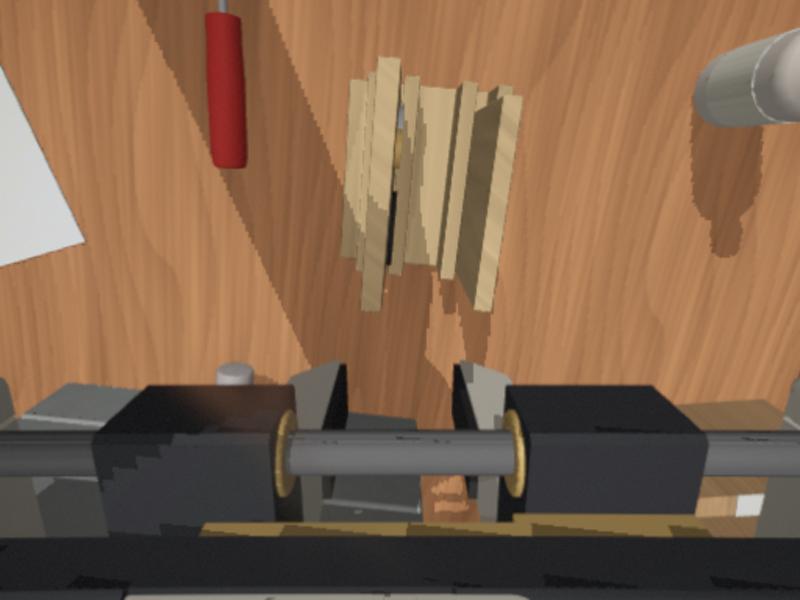

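Run:
```python
from h import *
import pickle
V=pickle.load(open("v5.pkl","rb")); c=V["rack"]
P=[ray(c,(np.array(u)+.5)*.64-.5,.172) for u in ((378,57),(400,58),(381,310),(361,310))]
print(np.round(P,4)); 
m=np.mean(P,0); l=(P[0]+P[1]-P[2]-P[3])/2; print(m,np.linalg.norm(l),np.arctan2(-l[0],l[1]),np.linalg.norm(P[0]-P[1]),np.linalg.norm(P[2]-P[3]))
B=[ray(c,(np.array(u)+.5)*.64-.5,.137) for u in ((500,95),(522,96),(492,310),(474,310))]
print(np.mean(B,0)); l=(B[0]+B[1]-B[2]-B[3])/2; print(np.arctan2(-l[0],l[1]),np.linalg.norm(l))
c=V["rodin"]; 
print("rod ctr x at far/near, z", [(RS.T@(ray(c,(np.array(u)+.5)*.64-.5,.0285)-S)*1000).round(1) for u in ((417,380),(418,170))])
print("shoulder",(RS.T@(ray(c,(np.array((420,132))+.5)*.64-.5,.036)-S)*1000).round(1),"lug",(RS.T@(ray(c,(np.array((420,133))+.5)*.64-.5,.046)-S)*1000).round(1))
```

```text
[[ 0.4531 -0.3133  0.172 ]
 [ 0.4621 -0.3125  0.172 ]
 [ 0.4666 -0.4215  0.172 ]
 [ 0.4571 -0.4227  0.172 ]]
[ 0.45973346 -0.36750334  0.172     ] 0.10932121779991132 0.03838157188766234 0.009054117371313418 0.009534631365117572
[ 0.51953357 -0.37112387  0.137     ]
0.0490231354677533 0.10939737131443977
rod ctr x at far/near, z [array([  1. , -66.9,  28.5]), array([-0.1, 62. , 28.5])]
shoulder [ 0.5 81.7 36. ] lug [ 0.2 80.9 46. ]
```

Run:
```python
from h import *
import pickle
V=pickle.load(open("v4.pkl","rb"))
Rb=Ro.from_euler("z",.043).as_matrix(); b=np.array([.4597,-.3675,0])
P=[b+Rb@[x,y,.172] for x,y in ((-.005,-.055),(.005,-.055),(.005,.055),(-.005,.055))]
for n,(x0,y0,w,h) in {"top":(330,190,110,90),"scene":(130,90,130,110)}.items():
    im=np.ascontiguousarray(V[n]["color"][y0:y0+h,x0:x0+w,::-1]); im=cv2.resize(im,None,fx=6,fy=6,interpolation=cv2.INTER_CUBIC)
    q=((project(V[n],P)-[x0,y0]+.5)*6).astype(int)
    cv2.polylines(im,[q],True,(0,0,255),1); cv2.imwrite(f"pics/ov_{n}.png",im)
```

```text
(no output)
```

View pics/ov_top.png

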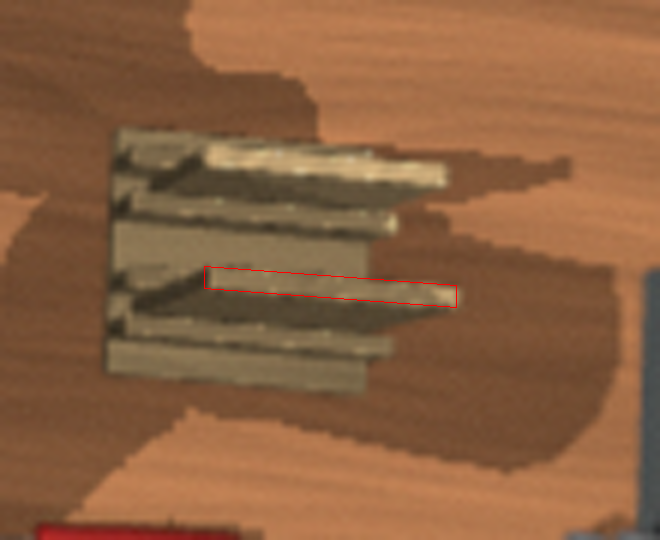

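View pics/ov_scene.png

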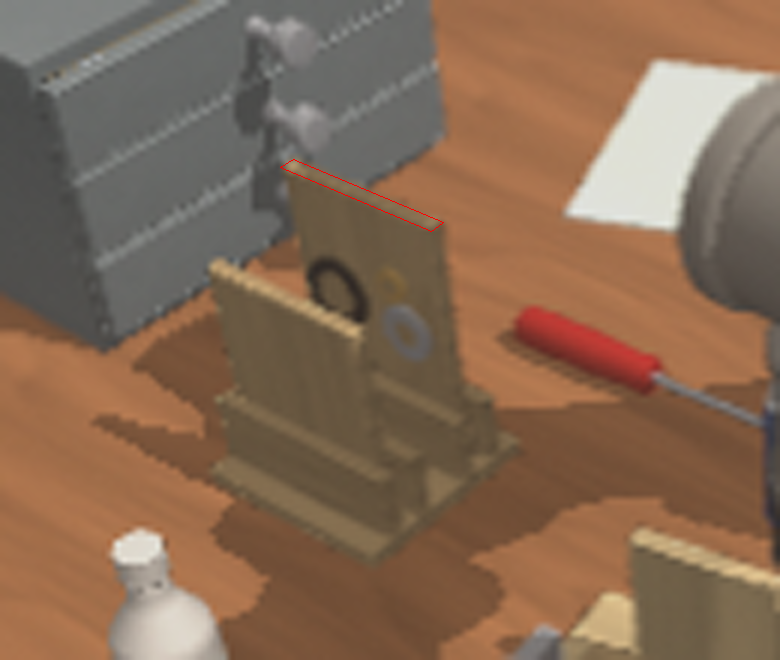

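```bash
cat >> h.py <<'E'
M=np.array([[0,1,0],[1,0,0],[0,0,-1.]])
FT=.148
def lean(thd,xb,zb,y=0,ft=None):
    t=np.deg2rad(thd); Rb=RS@Ro.from_euler("y",-t).as_matrix()
    B=st(xb,y,zb); o=B+Rb@[.005,0,0]
    return o+Rb@[0,0,FT if ft is None else ft], Rb@M
def where(thd):
    """back-edge in stand frame from the present tool pose"""
    from plant import current_tool_pos,current_orientation
    p=np.array(current_tool_pos()); Rb=mat(current_orientation())@M.T
    Bw=p-Rb@[0,0,FT]-Rb@[.005,0,0]
    u=RS.T@Rb[:,2]
    return (RS.T@(Bw-S)*1000).round(2), round(float(np.degrees(np.arctan2(-u[0],u[2]))),2)
E
python3 - <<'E'
from plant import *
from h import *
b=np.array([.4597,-.3675,.160]); q=quat(down(.043))
for a in ((10,-20.5,125),(10,-20.5,22),(18.5,-14.4,22)):
    p,R=lean(*a); print(inverse_kinematics(p,quat(R)))
reach(b+[0,0,.06],q); command_gripper(.45)
print(servo_line(b,.08,max_force=8),current_ft_force())
command_gripper(0,35); print(current_gripper_width()*92,current_ft_force(),current_time_s())
s=servo_line(b+[0,0,.115],.1,max_force=12); dwell(.1); print(s,current_gripper_width()*92,current_ft_force(),current_wrist_torque(),current_time_s())
V={n:save(n+"_7") for n in ("top","scene")}
E
```

```text
[-0.36376001  0.24184226  1.61342593  0.0979172   1.13773498 -0.57085991]
[-0.36376001  0.34960587  1.77193146  0.11606843  0.87295989 -0.60443844]
[-0.43404837  0.28400923  1.92718331  0.29070286  0.68302152 -0.81006261]
False [ 0.06308667 -0.92812306  0.28973541]
10.247619118302437 [-0.52238023 -0.80429173  1.26737785] 21.9583
False 10.230764753977448 [-0.68804452 -0.35659742 -1.47424921] [-0.09879684  0.09287605  0.03123476] 23.3583
```

View pics/scene_7.png

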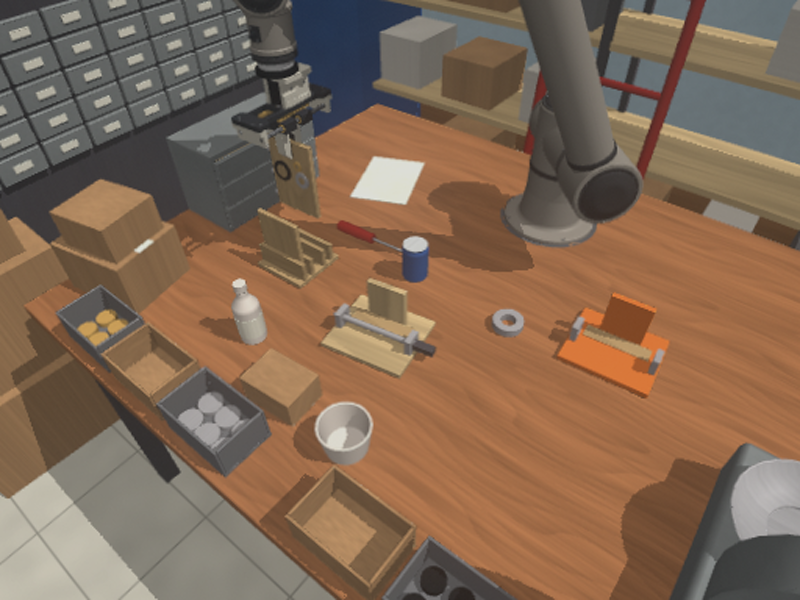

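Run:
```python
from plant import *
from h import *
import pickle
def sf(): return (RS.T@np.array(current_ft_force())).round(2)
p,R=lean(10,-20.5,128); servo_line(p,.15,orientation=quat(R))
print(where(0),sf(),current_time_s())
p,R=lean(10,-20.5,50); print(servo_line(p,.08,max_force=6),where(0),sf()); dwell(.2)
V={n:save(n+"_8") for n in ("top","scene")}; pickle.dump(V,open("v8.pkl","wb"))
pa=np.array(current_tool_pos()); Rb=mat(current_orientation())@M.T
print(current_time_s())
for n,(x0,y0,w,h) in {"top":(230,150,110,90),"scene":(190,110,110,130)}.items():
    im=np.ascontiguousarray(V[n]["color"][y0:y0+h,x0:x0+w,::-1]); im=cv2.resize(im,None,fx=5,fy=5,interpolation=cv2.INTER_CUBIC)
    for xx in (-.005,.005):
        P=[pa+Rb@[xx,y,z-.148] for y,z in ((-.055,0),(.055,0),(.055,.16),(-.055,.16))]
        q=((project(V[n],P)-[x0,y0]+.5)*5).astype(int); cv2.polylines(im,[q],True,(0,0,255) if xx>0 else (255,0,0),1)
    cv2.imwrite(f"pics/ov8_{n}.png",im)
```

```text
(array([-20.62,  -0.56, 127.9 ]), 9.99) [ 0.31  0.08 -2.77] 25.5167
False (array([-20.03,  -0.27,  50.58]), 10.06) [ 0.51  0.46 -3.19]
26.9417
```

View pics/ov8_top.png

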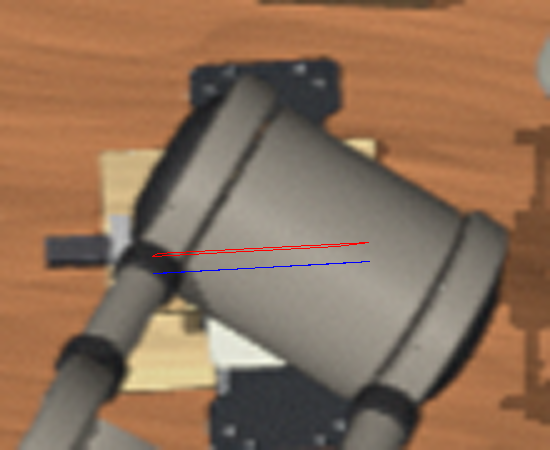

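View pics/ov8_scene.png

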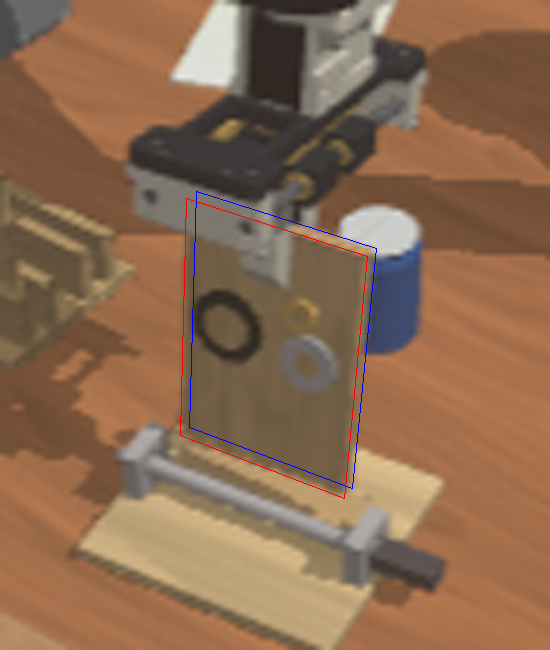

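Run:
```python
from h import *
import pickle
V=pickle.load(open("v8.pkl","rb")); c=V["scene"]
x0,y0,w,h=215,145,65,80
im=np.ascontiguousarray(c["color"][y0:y0+h,x0:x0+w,::-1]); im=cv2.resize(im,None,fx=9,fy=9,interpolation=cv2.INTER_NEAREST)
def put(P,col):
    q=((project(c,P)-[x0,y0]+.5)*9).astype(int); cv2.polylines(im,[q],True,col,1)
p,R=lean(10.06,-20.03,50.58,-.27); Rb=R@M.T
put([p+Rb@[.005,y,z-.148] for y,z in ((-.055,0),(.055,0),(.055,.16),(-.055,.16))],(0,0,255))
put([st(x,81,z) for x,z in ((-17,12),(17,12),(17,46),(-17,46))],(0,255,0))
put([st(x,-69,z) for x,z in ((-17,12),(17,12),(17,46),(-17,46))],(0,255,0))
cv2.imwrite("pics/z8.png",im)
```

```text
(no output)
```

View pics/z8.png

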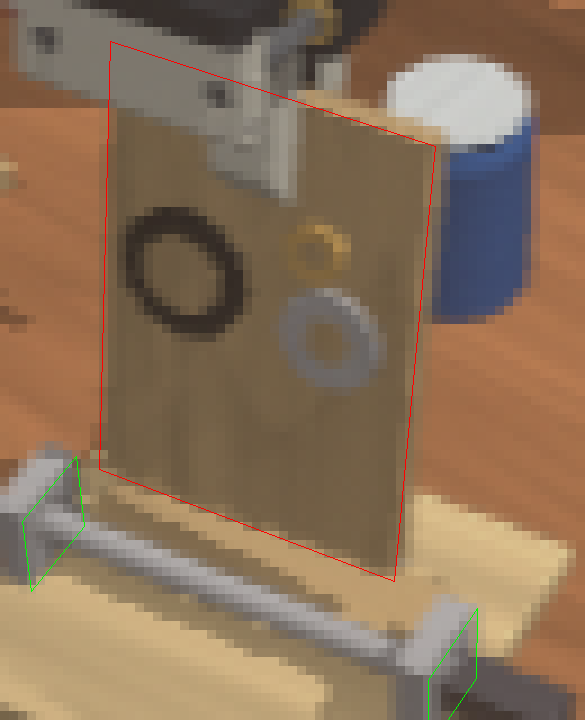

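Run:
```python
from plant import *
from h import *
def sf(): return (RS.T@np.array(current_ft_force())).round(2)
p,R=lean(10,-20.5,28); print(servo_line(p,.06,orientation=quat(R),max_force=6),where(0),sf())
p,R=lean(10,-20.5,13); print(servo_line(p,.02,orientation=quat(R),max_force=4),where(0),sf(),current_time_s())
dwell(.15); print(where(0),sf(),current_time_s(),current_wrist_torque())
```

```text
False (array([-20.73,   0.14,  27.54]), 9.95) [-1.14  0.21 -1.54]
True (array([-20.05,  -0.25,  23.92]), 10.07) [-0.03  0.43  4.56] 27.8583
(array([-20.02,  -0.28,  23.93]), 10.07) [-1.01  0.42  4.38] 28.0083 [-0.03194318  0.20602752  0.03544877]
```

Run:
```python
from plant import *
from h import *
def sf(): return (RS.T@np.array(current_ft_force())).round(2)
p,R=lean(10,-20.0,24.3); servo_line(p,.02,orientation=quat(R)); print(where(0),sf())
p,R=lean(10,-9,24.3); print(servo_line(p,.02,orientation=quat(R),max_force=4),where(0),sf(),current_time_s())
dwell(.15); print(where(0),sf(),current_time_s())
V={n:save(n+"_9") for n in ("scene",)}
im=V["scene"]["color"][110:240,180:310,::-1]; cv2.imwrite("pics/z9.png",cv2.resize(np.ascontiguousarray(im),None,fx=4.5,fy=4.5,interpolation=cv2.INTER_CUBIC))
```

```text
(array([-20.11,   0.08,  24.15]), 9.99) [ 0.18  0.52 -3.1 ]
True (array([-15.03,   0.19,  23.95]), 9.84) [-2.99 -0.66  5.62] 28.65
(array([-15.06,   0.19,  23.95]), 9.86) [-3.18 -0.34  5.83] 28.8
```

View pics/z9.png

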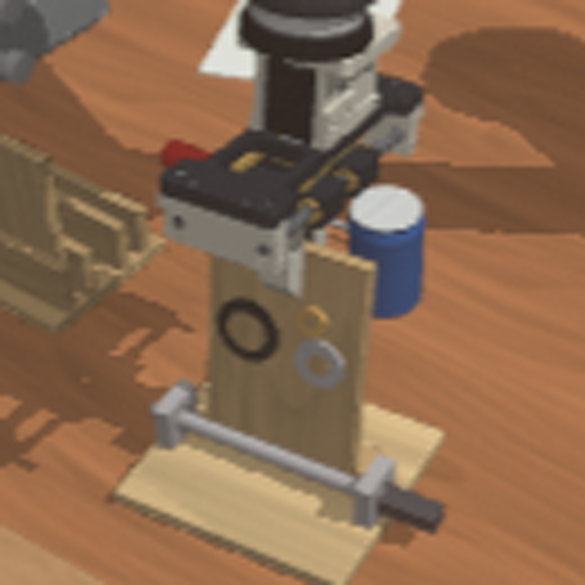

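Run:
```python
from plant import *
from h import *
def sf(): return (RS.T@np.array(current_ft_force())).round(2)
p,R=lean(10,-15.8,24.6); servo_line(p,.02,orientation=quat(R)); print(where(0),sf())
p,R=lean(15,-15,24.4); print(servo_line(p,.04,orientation=quat(R),max_force=8),where(0),sf())
p,R=lean(20.5,-14,24.3); print(servo_line(p,.03,orientation=quat(R),max_force=5),where(0),sf(),current_time_s())
dwell(.15); print(where(0),sf(),current_time_s(),current_wrist_torque())
```

```text
(array([-15.89,   0.15,  24.37]), 9.99) [-0.28 -0.49 -1.79]
False (array([-15.17,  -0.11,  24.43]), 14.95) [-0.51  0.34 -1.56]
True (array([-14.63,   0.09,  23.93]), 18.26) [1.87 0.9  1.04] 29.9
(array([-14.56,   0.15,  23.88]), 18.16) [-0.3  -0.05  5.73] 30.05 [-0.18614764  0.09141075 -0.06797553]
```

Run:
```python
from plant import *
from h import *
def sf(): return (RS.T@np.array(current_ft_force())).round(2)
p,R=lean(18.0,-14.6,24.2); servo_line(p,.02,orientation=quat(R)); dwell(.1);print(where(0),sf())
p,R=lean(19.0,-10,24.2); print(servo_line(p,.01,orientation=quat(R),max_force=4),where(0),sf(),current_time_s())
dwell(.15); print(where(0),sf(),current_time_s(),current_wrist_torque())
V={n:save(n+"_10") for n in ("scene","top")}
im=V["scene"]["color"][110:240,180:310,::-1]; cv2.imwrite("pics/z10.png",cv2.resize(np.ascontiguousarray(im),None,fx=4.5,fy=4.5,interpolation=cv2.INTER_CUBIC))
```

```text
(array([-14.71,   0.15,  23.94]), 17.96) [-0.   -0.54  0.74]
True (array([-14.2 ,   0.31,  23.97]), 18.29) [-5.27 -1.54  6.92] 30.6083
(array([-14.19,   0.25,  23.97]), 18.28) [-5.86 -1.71  6.12] 30.7583 [-0.52995611  1.1290019  -0.04746491]
```

View pics/z10.png

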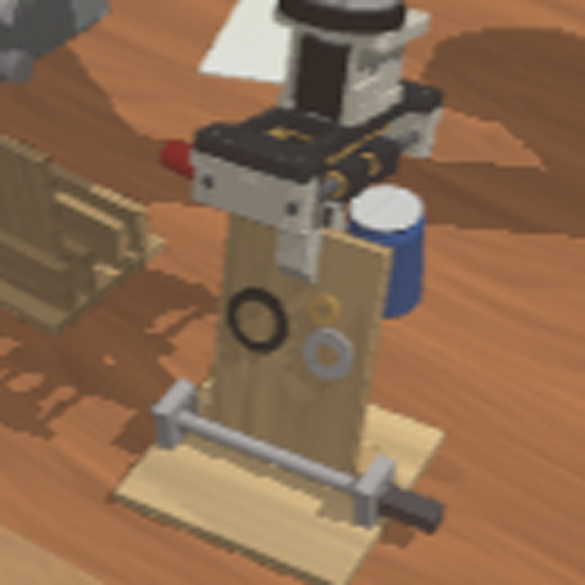

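Run:
```python
from plant import *
from h import *
def sf(): return (RS.T@np.array(current_ft_force())).round(2)
p,R=lean(19.5,-13.9,24.0); print(servo_line(p,.015,orientation=quat(R),max_force=5),where(0),sf(),current_time_s())
dwell(.1); print(where(0),sf())
command_gripper(.2); dwell(.2); print(where(0),sf())
p=np.array(current_tool_pos()); R=mat(current_orientation())
V={n:save(n+"_11") for n in ("scene","top")}
servo_line(p-R[:,2]*.06,.08,max_force=6)
print(sf(),current_time_s())
servo_line(p-R[:,2]*.06+[0,0,.08],.2)
V={n:save(n+"_12") for n in ("scene","top")}
for n,(x0,y0,w,h) in {"scene":(180,110,130,130),"top":(210,140,130,110)}.items():
    im=V[n]["color"][y0:y0+h,x0:x0+w,::-1]; cv2.imwrite(f"pics/z12_{n}.png",cv2.resize(np.ascontiguousarray(im),None,fx=4.5,fy=4.5,interpolation=cv2.INTER_CUBIC))
```

```text
True (array([-13.67,   0.1 ,  24.22]), 18.91) [2.7  1.93 2.06] 31.0667
(array([-13.72,   0.12,  24.17]), 18.85) [1.16 0.19 3.85]
(array([-14.31,   0.31,  23.7 ]), 18.8) [ 0.69 -0.42  0.57]
[-0.62  0.32  0.05] 32.7833
```

View pics/z12_scene.png

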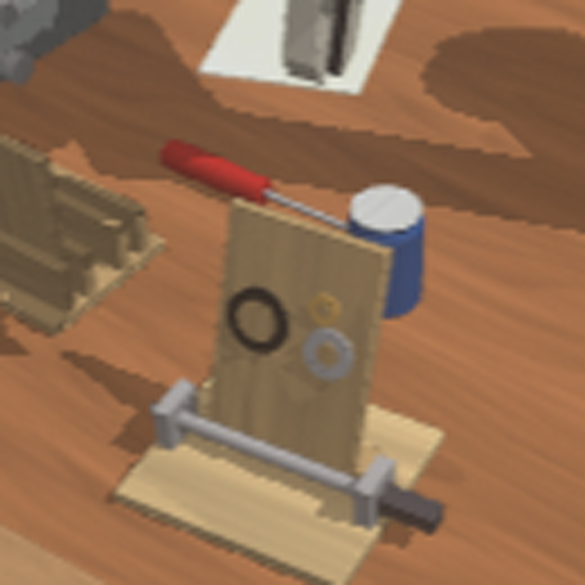

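View pics/z12_top.png

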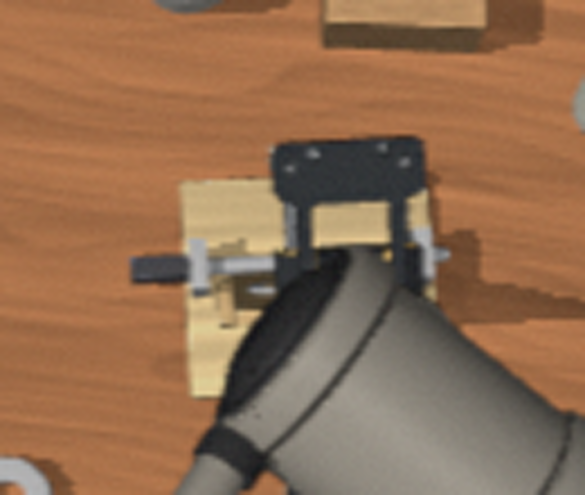

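Run:
```python
from plant import *
from h import *
import pickle
p=np.array(current_tool_pos()); 
V={}
reach(st(40,0,270),quat(down(-np.pi/2+th))); dwell(.2); V["a"]=save("wrist_13")
reach(st(0,-30,260),quat(down(th))); dwell(.2); V["b"]=save("wrist_14")
V["top"]=save("top_14")
pickle.dump(V,open("v14.pkl","wb")); print(current_time_s())
```

```text
37.0833
```

View pics/wrist_13.png

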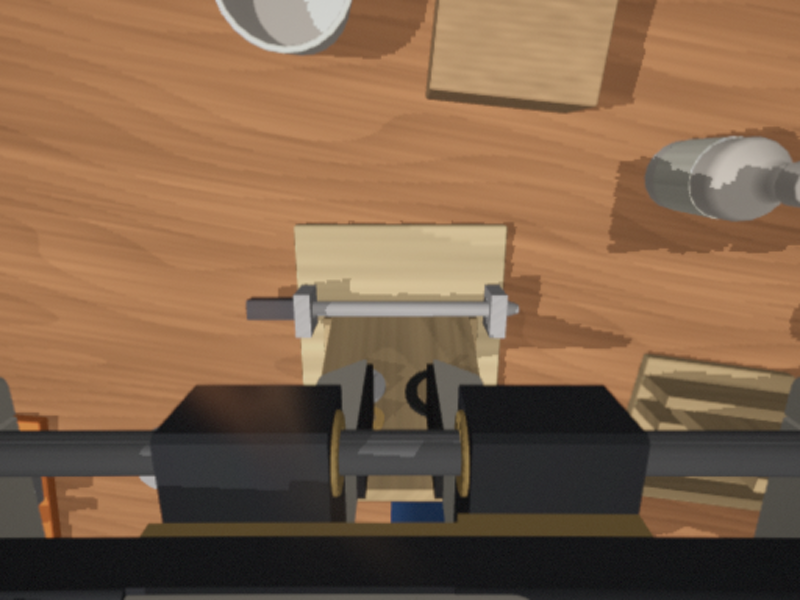

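View pics/wrist_14.png

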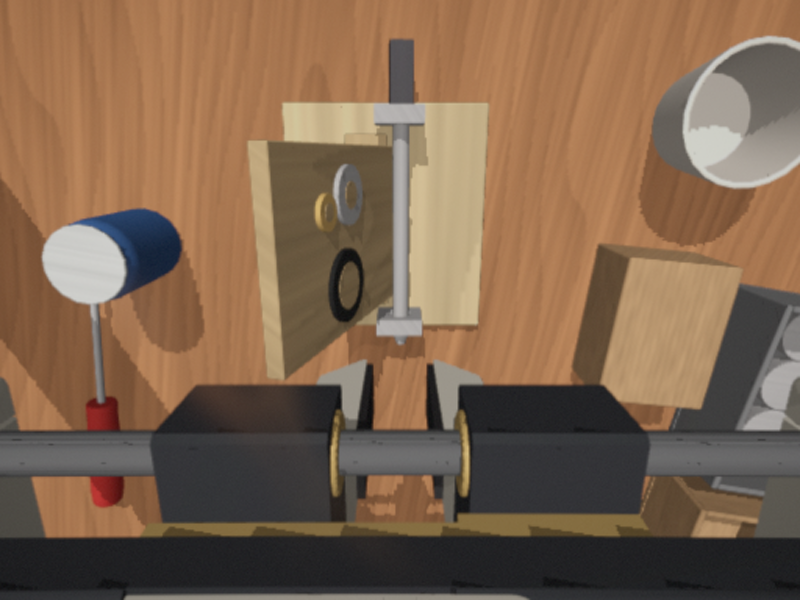

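Run:
```python
from h import *
import pickle
V=pickle.load(open("v14.pkl","rb")); c=V["b"]
# top edge corners front/back, both ends, 800px coords
obs=np.array([(249,142),(269,141),(267,377),(284,378)])  # back+y, front+y, back-y, front-y
uv=(obs+.5)*.64-.5
def mod(p):
    t=p[0]; Rb=RS@Ro.from_euler("z",p[3]).as_matrix()@Ro.from_euler("y",-t).as_matrix()
    B=st(p[1]*1000,p[2]*1000,22.5)
    return np.array([B+Rb@[x,y,.16] for x,y in ((0,.055),(.01,.055),(0,-.055),(.01,-.055))])
def res(p):   # constrain: back face touches the backstop edge
    return np.r_[(project(c,mod(p))-uv).ravel(), (p[1]-(.102-.0225)*np.tan(p[0])+.040)*1e3*0.7]
r=least_squares(res,[.31,-.014,0,0],x_scale=.01); print(np.degrees(r.x[0]),r.x[1:]*1000,r.fun.round(2))
```

```text
19.075736170569 [-12.12589378  -1.10794821  -8.32434723] [-0.13 -0.48 -0.    0.23 -0.22 -0.49  0.23  0.82  0.27]
```

Run:
```python
from plant import *
dwell(.3); print(current_ft_force(),current_time_s()); print(finish_job())
```

```text
[ 0.29407127 -0.61006141  0.02621399] 37.3833
the job is handed in; nothing more can be done
None
```

The job is done and handed in at 37.4 s. The rod is through both eyelets with its handle against the lug. The sample board leans on the backstop, face to the far side, with its foot on the tray against the rod.

**Rod:** It slid through both eyelets with about 1 N of resistance. Contact with the lug came at the same point twice under a light push. My estimate of that point is 0.7 mm short of the ideal seat, which is within my measuring error, and two close-up views show no gap. I then let go of it.

**Board:** I lowered it onto the tray at a 10° lean under a force limit. I tilted it back until it met the backstop, then drew the foot forward until it pressed on the rod at about 6 N. After that I leaned it gently back again and let go.

**Last checks:**
- Lean is 18.8° from the arm's pose and 19.1° from the picture; 16 to 20° was asked.
- The lower back edge is at x −12 to −14 mm; −11 to −16 mm was asked. The arm and the picture differ here by about 2 mm, which is the calibration error.
- Tray height was about 22 mm from the picture and 24 mm by touch, also within calibration error.
- The plain board and the other things look unmoved in the pictures. The arm was clear, with no contact force beyond sensor noise.

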